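# Hold the dead-man switch while testing a repaired cooker

## Robot

A 6-joint arm with a two-finger parallel gripper is mounted at the origin on the work surface. World frame = base frame: x ahead of the robot, y to its left, z up, the work surface at z = 0. Lengths are in m, angles in rad, forces in N, time in s.
With the tool pointing down it reaches from about 0.3 to 0.875 m from the base axis. Payload 6.4 kg.
Tool frame: the origin (TCP) lies where the fingers leave the gripper's body, on its centre line; the fingertips stand 73 mm ahead of it and the grasp point (between the pads) lies 54 mm ahead of it (ctrl.pinch_z is the distance from the TCP to the grasp point, in m); z points along the fingers, y is the direction in which the jaws open and shut (so a half turn about z gives the same grasp; the last joint's range is limited). The gripper opens to 85 mm and grips with 20 to 120 N. Pads are 22 mm wide; open, the fingers measure 114 mm over their backs; the gripper's body (76 mm by 85 mm) begins 54 mm behind the grasp point. The pads swing forward as they close: fully open they stand 13 mm farther back than shut.
Start: joints at [0.943, 0.181, 1.607, -0, 1.354, -0.206], TCP at [0.235, 0.525, 0.304] pointing down, gripper open.
Joint ranges: [-2.99, 2.99], [-0.89, 2.07], [0.3, 2.58], [-1.14, 4.28], [0, 2.63], [-3.12, 3.12]. Speed limits (rad/s): [2.57, 2.57, 3.01, 3.14, 3.14, 3.14].

## Interface

Orientations are given as a unit quaternion [w, x, y, z].
In Python, from bench import ctrl, camera, camera_model gives the robot as it stands.
- The arm moves only by the tool arm_command, never from a script. Its argument "series" is a list of rows, each a list of 7 numbers: the shift along the tool's x, y, z in m, then the turn, a rotation vector about the tool's x, y, z in degrees, then the finger opening in m, from 0 to 0.0854. In form: [[tx, ty, tz, rx, ry, rz, gripper], ...]. A call has exactly 5 rows; each row is the pose to reach, as a shift and turn from the pose commanded when the call began, along the tool's axes at that moment; what a row does not reach only later rows make up. A row lasts 1/10 s, in which the tool goes at most 50 mm and 8.59 degrees, less where a joint would pass 70% of its speed; a pose out of reach is approached as far as the arm can. A call with a gripper value outside its range is refused whole. The fingers move at their own pace and stop on an object; the grip force is fixed at half the most. Time passes only in rows, so rows that repeat a pose let the fingers close, or fill a call up. It gives the time, the measured TCP pose, the force and the opening at its end, in the units of the state.
- ctrl.get_obs(): the state, without advancing time (a new reading comes with each control period).
- camera(name): name is "side" or "top" or "wrist"; returns (picture, depth): 400x640x3 uint8, red, green, blue; 400x640 float32, m along the optical axis (not along the pixel's ray), 0 where there is no reading.
- camera_model(name): a dict with "K" (3x3 intrinsics, pixels), "position" and "attitude" of the camera in the world. Camera axes: x right, y down, z forward; pixel columns grow to the right and rows downward; lengths in m; the calibration is good to about 2 mm. A picture is of the moment at which its call begins: read the wrist's pose just before it. camera_model takes no time and is no camera call; for the wrist camera it gives the pose at the moment of the call.
- ctrl.hand_in(): hands the job in, once; it reports no verdict.
The state is a dict: "time_s": time; "q": joint angles; "dq": joint speeds; "joint_efforts": joint torques, N m; "eef_pos": TCP position; "eef_rot": TCP orientation; "wrist_force": force on the tool from outside, world axes, zero at the start; "torque": the same for the moment, N m; "opening": opening from 0.0 (shut) to 1.0 (fully open).
Only numpy, scipy, OpenCV 4.12 (cv2) and the standard library are available. Lean on these libraries where they do the work, as an engineer would, in place of code of your own. Each camera call takes 0.05 s, during which the arm holds its last target. There are 200 camera calls.

## Task

Test the repaired induction cooker: stand the steel test beaker upright on its black glass plate, inside the white circle, without dropping or tipping it, and let go of it. Only then push the yellow dead-man plunger on the grey test box half-way down (green part of its stem just gone, never to the bottom, which trips it) and keep it there: the job finishes with you still holding it pressed half-way. Leave all the other things where they stand.

Things in the scene. Friction and masses are not known exactly. Their poses are not given: they have to be found in the camera images.
- beaker: Steel test beaker: straight round open cup, 60 mm outside diameter, 105 mm high, 3 mm wall, thin blue band near its foot, 0.18 to 0.35 kg. Stands upright on the table. Origin: centre of its underside, z up.
- cooker: Opened induction cooker, fixed (its position and yaw vary): orange open shell 240 (its x) x 300 (its y) mm, rim 45 mm above the table; a round black glass plate of 176 mm diameter stands 10 mm proud of the rim, on the -y half; on the +y half a bare green circuit board with parts lower than the rim. Origin: centre of its underside on the table, z up.
- plate_centre (a point): Centre of the glass plate and of the white circle (116 mm diameter) drawn on it, at the plate's top surface, 55 mm above the table.
- testbox: Grey test box, fixed (its position and yaw vary), 120 x 110 x 65 mm, with the dead-man plunger upright in the middle of its top. Origin: centre of its underside on the table, z up.
- cap_top (a point): Centre of the top of the plunger's yellow round cap (44 mm diameter, 12 mm thick). 105 mm above the table when not pressed; goes straight down with the plunger. Below the cap the 24 mm long stem (20 mm diameter) shows: upper half red, lower half green, sinking into a dark collar on the box.
- deadman (a joint): Travel of the dead-man plunger in m: 0 = up (start), 0.024 = at the bottom (trips); half-way is 0.012. A spring pushes it back: about 3 N at the start of travel, 7.5 N half-way, 12 N at the bottom; it springs up when let go.
- cup: White ceramic cup, 72 mm diameter at the rim, 80 mm high; bystander. Origin: centre of its underside.
- jar: Amber glass jar with black cap, 64 mm diameter, 95 mm high; bystander. Origin: centre of its underside.
- water: Clear water bottle with red label and white cap, 64 mm diameter, 200 mm high, at the far right of the bench; bystander. Origin: centre of its underside.
- multimeter: Orange multimeter lying on its back, 180 (its x) x 90 x 36 mm (49 mm with its dial), at the far side; bystander. Origin: centre of its underside.
- tape: Black roll of tape lying flat, 90 mm diameter, 20 mm high, at the right; bystander. Origin: centre of its underside.
- screwdriver: Red-handled screwdriver lying on the table near the robot, to its left; bystander. Its x runs from handle to tip.
Mind the look-alikes: they are no part of the job. What is shaped like the testbox but purple is not meant. What is shaped like the beaker but red is not meant.

How it is judged:
By the outcome, as a careful person would: the job done as asked, in the order asked, and still so for the second after the job is handed in, while the arm keeps its last pose, push and grip.
It also fails if it takes over 50 s, if anything falls off the work surface, if the arm or the gripper's body presses on something with over 40 N, if the wrist force passes 120 N, or if a joint passes its speed limit or range.

## Working session

There is one attempt and no reset: what is moved stays moved. The work goes in short steps, Python scripts to look and compute and a tool call to move; the robot and the scene stay as the last step left them, time stands still between calls to the robot, and variables do not carry over. Pictures are saved under pics/ and viewed, about 8 in all and at most 12, crops included, and the job is handed in when it is done.

Besides the shell and the picture viewer there is one more tool, called after "Emit:" in YAML: its name, and indented under it one key for each argument. arm_command: Moves the arm, as the interface text tells. Its arguments: {"type":"object","properties":{"series":{"type":"array","items":{"type":"array","items":{"type":"number"}}}},"required":["series"]}

```bash
mkdir -p pics; ls; cat > h.py <<'E'
import numpy as np, cv2
from bench import ctrl, camera, camera_model
from scipy.spatial.transform import Rotation as R
def rot(a):
    a=np.array(a)
    return a if a.shape==(3,3) else R.from_quat(np.roll(a,-1)).as_matrix()
def snap(n):
    m=camera_model(n); p,d=camera(n); return p,d,m
def cloud(d,m):
    K=np.array(m['K']); v,u=np.mgrid[:d.shape[0],:d.shape[1]]
    c=np.dstack([(u-K[0,2])/K[0,0]*d,(v-K[1,2])/K[1,1]*d,d])
    return c@rot(m['attitude']).T+np.array(m['position'])
def ray(m,u,v,z):
    K=np.array(m['K']); r=rot(m['attitude'])@np.array([(u-K[0,2])/K[0,0],(v-K[1,2])/K[1,1],1])
    p=np.array(m['position']); return p+r*(z-p[2])/r[2]
def save(f,p): cv2.imwrite('pics/'+f,p[...,::-1])
def load(n): 
    z=np.load(n+'.npz',allow_pickle=True); return z['p'],z['d'],z['m'].item()
E
python3 - <<'E'
from h import *
for n in ('top','side','wrist'):
    p,d,m=snap(n); np.savez(n,p=p,d=d,m=m); save(n+'.png',p); print(n,m)
print(ctrl.get_obs())
E
```

```text
pics
top {'K': array([[423.24290816,   0.        , 315.65524829],
       [  0.        , 423.24290816, 197.96879781],
       [  0.        ,   0.        ,   1.        ]]), 'position': array([ 0.40956945, -0.13777563,  1.43128369]), 'attitude': array([ 0.04167674, -0.69748174,  0.71492116, -0.02588439])}
side {'K': array([[445.20942554,   0.        , 318.38354789],
       [  0.        , 445.20942554, 200.15037934],
       [  0.        ,   0.        ,   1.        ]]), 'position': array([ 0.21235835, -1.00748546,  0.72196414]), 'attitude': array([-0.47419849,  0.86343681, -0.15540245,  0.07391041])}
wrist {'K': array([[336.21281406,   0.        , 320.82047159],
       [  0.        , 336.21281406, 199.70696126],
       [  0.        ,   0.        ,   1.        ]]), 'position': array([0.16834613, 0.55501891, 0.3737887 ]), 'attitude': array([0.12292445, 0.83018448, 0.53802421, 0.07882424])}
{'time_s': 0.15, 'q': array([ 9.42683158e-01,  1.81354430e-01,  1.60773795e+00,  6.19141583e-06,
        1.35379234e+00, -2.06303252e-01]), 'dq': array([ 0.00137696, -0.00351473, -0.00276413,  0.00046046,  0.00046384,
       -0.00085728]), 'joint_efforts': array([ 9.01578296e-04, -4.45261788e+01, -3.51689279e+01, -3.57805984e-04,
        5.90313735e-03,  6.03026024e-05]), 'eef_pos': array([0.23521211, 0.52435407, 0.30321953]), 'eef_rot': array([-2.64543061e-04,  2.09345502e-01,  9.77841523e-01, -5.89395739e-04]), 'wrist_force': array([ 0.07336388, -0.88413989,  0.30269455]), 'torque': array([-0.0146557 ,  0.01273572,  0.00344878]), 'opening': 0.9995236575889701}
```

View pics/top.png

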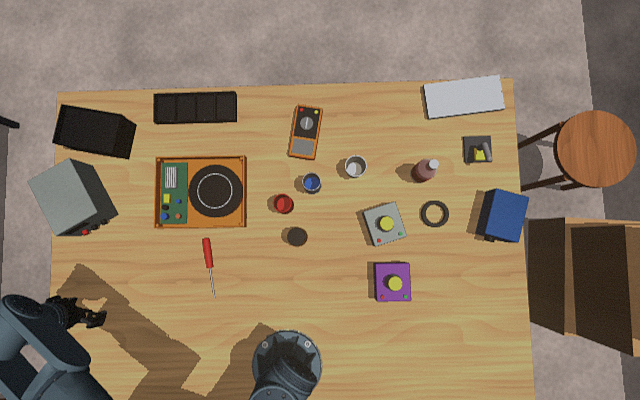

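View pics/side.png

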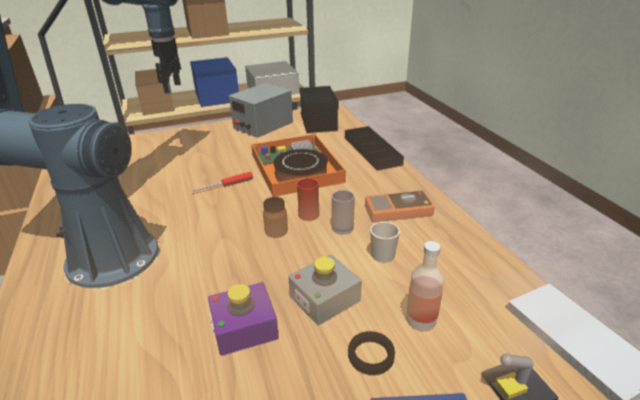

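Candidates, with top-view pixels: the steel beaker (312,183), the red look-alike (284,203), the cup (354,166) and the jar (296,236). For the box there is the grey one (384,223) and the purple look-alike (393,282). I choose the steel one at (312,183) and the grey box, and now check both in one crop and measure them.

```bash
cat > meas.py <<'E'
from h import *
p,d,m=load('top'); X=cloud(d,m); hsv=cv2.cvtColor(p,cv2.COLOR_RGB2HSV)
def box(u,v,r): 
    k=np.zeros(d.shape,bool); k[v-r:v+r,u-r:u+r]=1; return k
def circ(name,mask):
    P=X[mask]; c,r=cv2.minEnclosingCircle(P[:,:2].astype(np.float32)); print(name,mask.sum(),'circ',np.round(c,4),round(r,4),'mean',P.mean(0).round(4),'zmax',P[:,2].max().round(4))
Z=X[...,2]
circ('beaker rim',box(312,183,14)&(Z>.095)&(Z<.115))
circ('red rim',box(284,203,14)&(Z>.095)&(Z<.115))
circ('jar',box(296,236,14)&(Z>.085)&(Z<.105))
circ('cup',box(354,166,14)&(Z>.07)&(Z<.09))
yel=(hsv[...,0]>22)&(hsv[...,0]<35)&(hsv[...,1]>120)
circ('cap',box(386,223,14)&yel&(Z>.095))
circ('purplecap',box(395,283,14)&yel&(Z>.095))
circ('plate',box(215,190,32)&(hsv[...,2]<90)&(Z>.05)&(Z<.062))
k=box(384,223,28)&(Z>.058)&(Z<.072); print('box',cv2.minAreaRect(X[k][:,:2].astype(np.float32)))
k=box(200,192,52)&(Z>.04)&(Z<.05)&(hsv[...,0]<18)&(hsv[...,1]>150); print('cooker',cv2.minAreaRect(X[k][:,:2].astype(np.float32)))
# white circle
g=box(215,190,24)&(hsv[...,2]>110)&(hsv[...,1]<80); ys,xs=np.nonzero(g); e=cv2.fitEllipse(np.c_[xs,ys].astype(np.float32)); print('white',e,ray(m,*e[0],.055).round(4))
# side view beaker rim
s,ds,ms=load('side'); Y=cloud(ds,ms); k=np.zeros(ds.shape,bool);k[185:240,325:362]=1
k&=(Y[...,2]>.03)&(Y[...,2]<.12); P=Y[k]; P=P[np.hypot(P[:,0]-np.median(P[:,0]),P[:,1]-np.median(P[:,1]))<.06]
A=np.c_[2*P[:,:2],np.ones(len(P))]; q=np.linalg.lstsq(A,(P[:,:2]**2).sum(1),rcond=None)[0]; print('side beaker',q[:2],np.sqrt(q[2]+q[:2]@q[:2]),P[:,2].max())
a=cv2.resize(s[170:350,200:400],None,fx=2.9,fy=2.9,interpolation=2); save('crop.png',a)
E
python3 meas.py
```

```text
beaker rim 65 circ [ 0.5923 -0.0959] 0.0301 mean [ 0.5926 -0.0969  0.1031] zmax 0.1083
red rim 60 circ [ 0.5279 -0.0023] 0.0302 mean [ 0.5278 -0.0014  0.1029] zmax 0.1093
jar 250 circ [ 0.42   -0.0439] 0.0281 mean [ 0.4199 -0.0441  0.0943] zmax 0.1017
cup 92 circ [ 0.6431 -0.2391] 0.0355 mean [ 0.6449 -0.2414  0.0779] zmax 0.0857
cap 149 circ [ 0.4543 -0.328 ] 0.0218 mean [ 0.4536 -0.3282  0.104 ] zmax 0.1094
purplecap 154 circ [ 0.3339 -0.252 ] 0.1371 mean [ 0.2694 -0.3455  0.1125] zmax 1.4313
plate 1884 circ [0.5767 0.2242] 0.0883 mean [0.5752 0.224  0.0551] zmax 0.0619
box ((0.45473676919937134, -0.328479140996933), (0.11974556744098663, 0.10952620208263397), 16.402326583862305)
cooker ((0.5770915150642395, 0.2794129252433777), (0.3019140660762787, 0.23854929208755493), 89.54141235351562)
white ((214.27001953125, 190.4734344482422), (33.692386627197266, 34.527198791503906), 42.56203842163086) [0.5753 0.2246 0.055 ]
side beaker [ 0.5932247  -0.10028903] 0.028459430454843004 0.1059333610354618
```

View pics/crop.png

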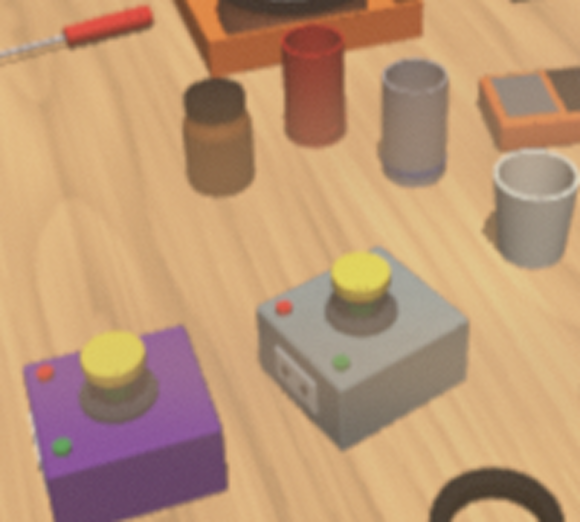

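The crop shows the grey beaker with its blue foot band at crop (414,120), and the grey box with its yellow cap at (361,275). The red cup at (314,85) and the purple box at (145,420) are the look-alikes. I start the reach at travel height, turning the jaws to pass clear of the red cup.

Emit:
arm_command:
  series:
    - [-0.039,-0.028,0,0,0,7.2,0.085]
    - [-0.078,-0.056,0,0,0,14.4,0.085]
    - [-0.117,-0.084,0,0,0,21.6,0.085]
    - [-0.156,-0.112,0,0,0,28.8,0.085]
    - [-0.195,-0.14,0,0,0,36,0.085]

```text
time_s: 0.65
eef_pos: [0.3563, 0.3154, 0.3037]
eef_rot: [-0.0, 0.503, 0.864, -0.0]
wrist_force: [0.1, -0.4, -0.2]
opening: 0.994
```

```bash
cat > to.py <<'E'
import sys; from h import *
o=ctrl.get_obs(); M=rot(o['eef_rot']); p=np.array(o['eef_pos']); t=np.array([float(a) for a in sys.argv[1:4]])
print('t',o['time_s'],'pos',p.round(4),'jaw deg',np.degrees(np.arctan2(M[1,1],M[0,1])).round(2),'z',M[:,2].round(4),'F',np.round(o['wrist_force'],2),'open',round(o['opening'],3))
print('tool shift',(M.T@(t-p)).round(4), 'norm',np.linalg.norm(t-p).round(3),'q6',np.round(o['q'][5],2))
E
python3 to.py .593 -.097 .304
```

```text
t 0.65 pos [0.3563 0.3154 0.3037] jaw deg 29.57 z [-1.e-04 -1.e-04 -1.e+00] F [ 0.09 -0.44 -0.2 ] open 0.994
tool shift [-4.754e-01  2.400e-03 -2.000e-04] norm 0.475 q6 -0.04
```

Emit:
arm_command:
  series:
    - [-0.048,0,0,0,0,0,0.085]
    - [-0.096,0,0,0,0,0,0.085]
    - [-0.144,0,0,0,0,0,0.085]
    - [-0.192,0,0,0,0,0,0.085]
    - [-0.24,0,0,0,0,0,0.085]

```text
time_s: 1.15
eef_pos: [0.4759, 0.107, 0.3039]
eef_rot: [0.0, 0.501, 0.865, 0.0]
wrist_force: [0.0, 0.6, 0.6]
opening: 0.996
```

Emit:
arm_command:
  series:
    - [-0.048,0,0,0,0,0,0.085]
    - [-0.096,0,0,0,0,0,0.085]
    - [-0.144,0,0,0,0,0,0.085]
    - [-0.17,0,0,0,0,0,0.085]
    - [-0.17,0,0,0,0,0,0.085]

```text
time_s: 1.65
eef_pos: [0.561, -0.042, 0.3034]
eef_rot: [0.0, 0.503, 0.864, -0.0]
wrist_force: [0.0, 0.2, -0.5]
opening: 0.993
```

```bash
python3 to.py .593 -.097 .134; python3 - <<'E'
from h import *
p,d,m=snap('wrist'); np.savez('w1',p=p,d=d,m=m); save('w1.png',p)
X=cloud(d,m); Z=X[...,2]; k=(np.hypot(X[...,0]-.593,X[...,1]+.097)<.045)&(Z>.097)&(Z<.113)
P=X[k]; print(k.sum(), P.mean(0), cv2.minEnclosingCircle(P[:,:2].astype(np.float32)))
E
```

```text
t 1.65 pos [ 0.561  -0.042   0.3034] jaw deg 29.6 z [-2.e-04 -7.e-04 -1.e+00] F [ 0.04  0.18 -0.49] open 0.993
tool shift [-0.0635  0.0007  0.1694] norm 0.181 q6 -0.8
1110 [ 0.59190627 -0.0966803   0.10348771] ((0.591810941696167, -0.09600396454334259), 0.03044792450964451)
```

View pics/w1.png

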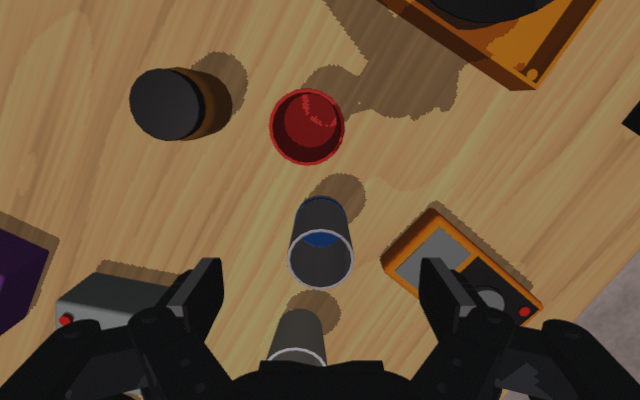

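The beaker rim (ring at 320,258) sits at (0.592, -0.0965), straight ahead of the open jaws. The red cup (307,126) is off to one side, across the jaw axis. Moving over it, then down.

Emit:
arm_command:
  series:
    - [-0.031,0,0,0,0,0,0.085]
    - [-0.0625,0.0005,0,0,0,0,0.085]
    - [-0.0625,0.0005,0,0,0,0,0.085]
    - [-0.0625,0.0005,0.03,0,0,0,0.085]
    - [-0.0625,0.0005,0.06,0,0,0,0.085]

```text
time_s: 2.2
eef_pos: [0.5915, -0.0912, 0.2442]
eef_rot: [0.001, 0.501, 0.866, 0.0]
wrist_force: [-0.2, -0.5, -0.1]
opening: 0.993
```

```bash
python3 to.py .592 -.0965 .134
```

```text
t 2.2 pos [ 0.5915 -0.0912  0.2442] jaw deg 29.89 z [ 2.e-03 -2.e-04 -1.e+00] F [-0.17 -0.55 -0.13] open 0.993
tool shift [-0.0047 -0.0024  0.1102] norm 0.11 q6 -0.87
```

Emit:
arm_command:
  series:
    - [-0.0045,-0.0025,0.025,0,0,0,0.085]
    - [-0.0045,-0.0025,0.05,0,0,0,0.085]
    - [-0.0045,-0.0025,0.06,0,0,0,0.085]
    - [-0.0045,-0.0025,0.06,0,0,0,0.085]
    - [-0.0045,-0.0025,0.06,0,0,0,0.085]

```text
time_s: 2.7
eef_pos: [0.5919, -0.0971, 0.185]
eef_rot: [0.001, 0.501, 0.866, 0.0]
wrist_force: [0.6, -1.6, 0.1]
opening: 0.998
```

```bash
python3 to.py .592 -.0965 .134
```

```text
t 2.7 pos [ 0.5919 -0.0971  0.185 ] jaw deg 29.88 z [ 1.1e-03 -2.0e-04 -1.0e+00] F [ 0.56 -1.6   0.14] open 0.998
tool shift [0.0005 0.0003 0.051 ] norm 0.051 q6 -0.88
```

Emit:
arm_command:
  series:
    - [0,0,0.017,0,0,0,0.085]
    - [0,0,0.034,0,0,0,0.085]
    - [0,0,0.051,0,0,0,0.085]
    - [0,0,0.051,0,0,0,0.085]
    - [0,0,0.051,0,0,0,0.07]

```text
time_s: 3.2
eef_pos: [0.5922, -0.0978, 0.1343]
eef_rot: [0.001, 0.501, 0.865, 0.0]
wrist_force: [0.3, -0.0, 0.3]
opening: 0.853
```

Emit:
arm_command:
  series:
    - [0,0,0,0,0,0,0.066]
    - [0,0,0,0,0,0,0.062]
    - [0,0,0,0,0,0,0.058]
    - [0,0,0,0,0,0,0.05]
    - [0,0,0,0,0,0,0.045]

```text
time_s: 3.7
eef_pos: [0.5925, -0.0982, 0.1349]
eef_rot: [0.001, 0.501, 0.865, 0.0]
wrist_force: [-2.1, -0.9, 6.5]
opening: 0.697
```

Emit:
arm_command:
  series:
    - [0,0,0,0,0,0,0.04]
    - [0,0,0,0,0,0,0.04]
    - [0,0,0,0,0,0,0.04]
    - [0,0,-0.005,0,0,0,0.04]
    - [0,0,-0.01,0,0,0,0.04]

```text
time_s: 4.2
eef_pos: [0.5914, -0.0977, 0.1432]
eef_rot: [-0.0, 0.501, 0.865, 0.0]
wrist_force: [-0.7, -0.5, -1.9]
opening: 0.697
```

```bash
python3 to.py .592 -.0965 .304
```

```text
t 4.2 pos [ 0.5914 -0.0977  0.1432] jaw deg 29.83 z [-3.e-04  2.e-04 -1.e+00] F [-0.73 -0.48 -1.91] open 0.697
tool shift [ 0.0007  0.0011 -0.1608] norm 0.161 q6 -0.88
```

Gripped (59.5 mm opening, about 2 N of weight). Lifting.

Emit:
arm_command:
  series:
    - [0,0,-0.02,0,0,0,0.04]
    - [0,0,-0.05,0,0,0,0.04]
    - [0,0,-0.08,0,0,0,0.04]
    - [0,0,-0.11,0,0,0,0.04]
    - [0,0,-0.13,0,0,0,0.04]

```text
time_s: 4.7
eef_pos: [0.592, -0.0978, 0.2757]
eef_rot: [0.001, 0.501, 0.865, 0.0]
wrist_force: [0.1, -0.5, -2.2]
opening: 0.704
```

```bash
python3 to.py .5755 .2243 .274
```

```text
t 4.7 pos [ 0.592  -0.0978  0.2757] jaw deg 29.84 z [ 2.6e-03 -9.0e-04 -1.0e+00] F [ 0.13 -0.53 -2.19] open 0.704
tool shift [0.2877 0.1459 0.0014] norm 0.323 q6 -0.88
```

Emit:
arm_command:
  series:
    - [0.015,0.0075,0,0,0,0,0.04]
    - [0.045,0.0225,0,0,0,0,0.04]
    - [0.08,0.041,0,0,0,0,0.04]
    - [0.115,0.0585,0,0,0,0,0.04]
    - [0.15,0.076,0,0,0,0,0.04]

```text
time_s: 5.2
eef_pos: [0.5815, 0.0727, 0.2712]
eef_rot: [-0.001, 0.501, 0.865, -0.0]
wrist_force: [0.7, 0.8, -1.0]
opening: 0.701
```

Emit:
arm_command:
  series:
    - [0.035,0.0175,0,0,0,0,0.04]
    - [0.07,0.035,0,0,0,0,0.04]
    - [0.1,0.051,0,0,0,0,0.04]
    - [0.125,0.063,0,0,0,0,0.04]
    - [0.137,0.07,0,0,0,0,0.04]

```text
time_s: 5.7
eef_pos: [0.5736, 0.227, 0.2712]
eef_rot: [-0.001, 0.5, 0.866, -0.001]
wrist_force: [-0.1, -0.6, -3.2]
opening: 0.699
```

```bash
python3 to.py .5755 .2243 .193
```

```text
t 5.7 pos [0.5736 0.227  0.2712] jaw deg 30.0 z [-2.8e-03  3.0e-04 -1.0e+00] F [-0.11 -0.61 -3.2 ] open 0.699
tool shift [-0.0035  0.0005  0.0782] norm 0.078 q6 -0.34
```

Emit:
arm_command:
  series:
    - [-0.0015,0,0.015,0,0,0,0.04]
    - [-0.003,0,0.035,0,0,0,0.04]
    - [-0.003,0,0.055,0,0,0,0.04]
    - [-0.003,0,0.068,0,0,0,0.04]
    - [-0.003,0,0.072,0,0,0,0.04]

```text
time_s: 6.2
eef_pos: [0.5757, 0.2199, 0.1979]
eef_rot: [-0.002, 0.502, 0.865, -0.002]
wrist_force: [0.2, 0.3, -1.8]
opening: 0.699
```

```bash
python3 to.py .5755 .2243 .1905; python3 - <<'E'
from h import *
p,d,m=snap('side'); save('s2.png',cv2.resize(p[80:280,180:440],None,fx=3,fy=3,interpolation=2))
E
```

```text
t 6.2 pos [0.5757 0.2199 0.1979] jaw deg 29.76 z [-0.0046 -0.0011 -1.    ] F [ 0.15  0.27 -1.8 ] open 0.699
tool shift [0.0039 0.002  0.0074] norm 0.009 q6 -0.35
```

View pics/s2.png

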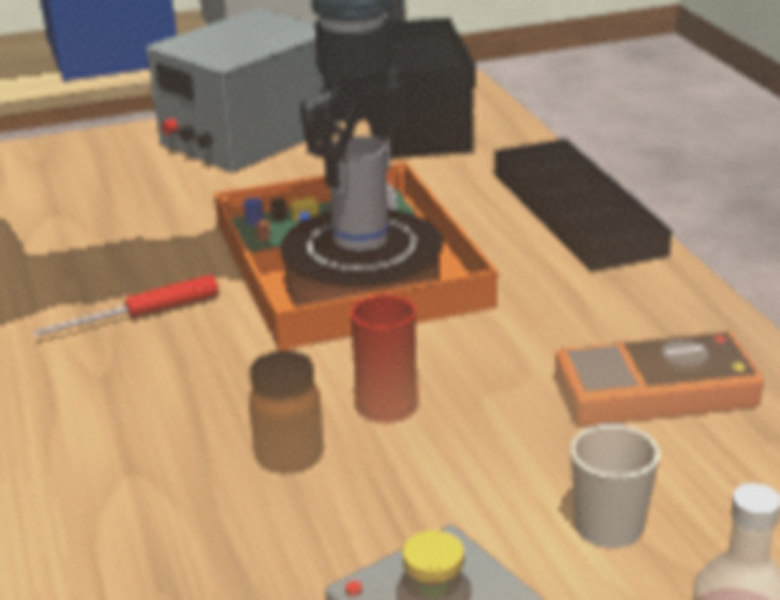

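The beaker hangs upright over the white circle, with its blue band at (360,240) inside the ring. Lowering slowly.

Emit:
arm_command:
  series:
    - [0.002,0.001,0.001,0,0,0,0.04]
    - [0.004,0.002,0.003,0,0,0,0.04]
    - [0.004,0.002,0.005,0,0,0,0.04]
    - [0.004,0.002,0.006,0,0,0,0.04]
    - [0.004,0.002,0.006,0,0,0,0.04]

```text
time_s: 6.75
eef_pos: [0.5766, 0.2258, 0.195]
eef_rot: [0.0, 0.501, 0.865, 0.0]
wrist_force: [0.7, 0.3, -2.4]
opening: 0.702
```

```bash
python3 to.py .5755 .2243 .1895
```

```text
t 6.75 pos [0.5766 0.2258 0.195 ] jaw deg 29.84 z [ 2.e-04 -0.e+00 -1.e+00] F [ 0.67  0.27 -2.4 ] open 0.702
tool shift [-0.0008 -0.0017  0.0055] norm 0.006 q6 -0.34
```

Emit:
arm_command:
  series:
    - [0,0,0.001,0,0,0,0.04]
    - [0,0,0.002,0,0,0,0.04]
    - [0,0,0.003,0,0,0,0.04]
    - [0,0,0.004,0,0,0,0.04]
    - [0,0,0.004,0,0,0,0.04]

```text
time_s: 7.25
eef_pos: [0.5765, 0.2257, 0.1906]
eef_rot: [-0.0, 0.501, 0.865, -0.0]
wrist_force: [-0.2, -0.1, -1.6]
opening: 0.699
```

```bash
python3 to.py .5755 .2243 .1895
```

```text
t 7.25 pos [0.5765 0.2257 0.1906] jaw deg 29.83 z [-4.e-04 -1.e-04 -1.e+00] F [-0.2  -0.06 -1.6 ] open 0.699
tool shift [-0.0007 -0.0016  0.0011] norm 0.002 q6 -0.34
```

Emit:
arm_command:
  series:
    - [0,0,0.0005,0,0,0,0.04]
    - [0,0,0.001,0,0,0,0.04]
    - [0,0,0.001,0,0,0,0.04]
    - [0,0,0.0015,0,0,0,0.04]
    - [0,0,0.0015,0,0,0,0.04]

```text
time_s: 7.75
eef_pos: [0.5767, 0.2258, 0.1899]
eef_rot: [0.0, 0.501, 0.865, 0.0]
wrist_force: [-1.8, -0.4, 3.5]
opening: 0.699
```

Contact: the vertical force went from -2 to +3.5 N. Opening.

Emit:
arm_command:
  series:
    - [0,0,0,0,0,0,0.06]
    - [0,0,0,0,0,0,0.066]
    - [0,0,0,0,0,0,0.075]
    - [0,0,0,0,0,0,0.085]
    - [0,0,0,0,0,0,0.085]

```text
time_s: 8.25
eef_pos: [0.5767, 0.2257, 0.1893]
eef_rot: [0.0, 0.501, 0.865, 0.0]
wrist_force: [0.4, -0.3, 0.2]
opening: 0.992
```

Emit:
arm_command:
  series:
    - [0,0,0,0,0,0,0.085]
    - [0,0,-0.015,0,0,0,0.085]
    - [0,0,-0.04,0,0,0,0.085]
    - [0,0,-0.075,0,0,0,0.085]
    - [0,0,-0.11,0,0,0,0.085]

```text
time_s: 8.75
eef_pos: [0.5765, 0.2257, 0.3015]
eef_rot: [0.0, 0.501, 0.865, 0.0]
wrist_force: [0.7, 0.1, 0.5]
opening: 0.994
```

```bash
python3 to.py .454 -.3282 .304; python3 - <<'E'
from h import *
p,d,m=snap('wrist'); save('w3.png',p)
X=cloud(d,m); Z=X[...,2]; k=(np.hypot(X[...,0]-.576,X[...,1]-.225)<.05)&(Z>.15)&(Z<.17)
P=X[k]; print(k.sum(),P.mean(0),cv2.minEnclosingCircle(P[:,:2].astype(np.float32)))
E
```

```text
t 8.75 pos [0.5765 0.2257 0.3015] jaw deg 29.83 z [ 0. -0. -1.] F [0.66 0.08 0.51] open 0.994
tool shift [-0.4196 -0.3818 -0.0025] norm 0.567 q6 -0.34
1880 [0.57697039 0.22585457 0.15827105] ((0.5760863423347473, 0.2276340276002884), 0.029984001070261)
```

View pics/w3.png

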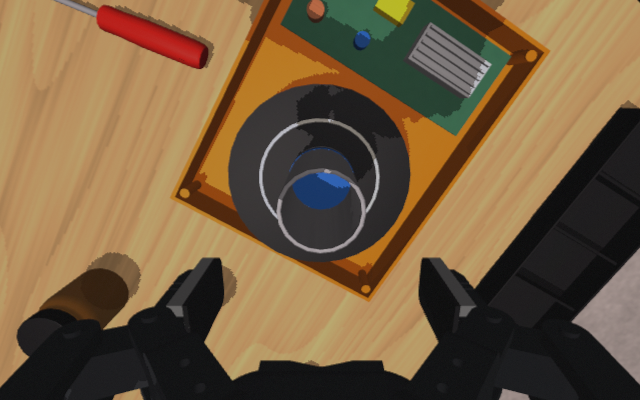

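The beaker stands upright and free, rim centre about (0.576, 0.227), so within 3 mm of the circle's centre. Its foot is inside the ring (ring at 320,178). Heading to the grey box with the fingers closing.

Emit:
arm_command:
  series:
    - [-0.03,-0.027,0,0,0,0,0.085]
    - [-0.065,-0.059,0,0,0,0,0.05]
    - [-0.1,-0.091,0,0,0,0,0]
    - [-0.135,-0.123,0,0,0,0,0]
    - [-0.17,-0.155,0,0,0,0,0]

```text
time_s: 9.3
eef_pos: [0.5263, -0.0004, 0.3007]
eef_rot: [0.001, 0.501, 0.865, 0.0]
wrist_force: [1.3, -1.4, -0.3]
opening: 0.328
```

Emit:
arm_command:
  series:
    - [-0.035,-0.032,0,0,0,0,0]
    - [-0.07,-0.064,0,0,0,0,0]
    - [-0.105,-0.096,0,0,0,0,0]
    - [-0.14,-0.127,0,0,0,0,0]
    - [-0.17,-0.155,0,0,0,0,0]

```text
time_s: 9.8
eef_pos: [0.4763, -0.2258, 0.3008]
eef_rot: [0.001, 0.502, 0.865, -0.0]
wrist_force: [1.0, 0.3, 0.0]
opening: -0.001
```

```bash
python3 to.py .454 -.3282 .304
```

```text
t 9.8 pos [ 0.4763 -0.2258  0.3008] jaw deg 29.79 z [ 0.0017 -0.0015 -1.    ] F [1.   0.29 0.05] open -0.001
tool shift [-0.0778 -0.0702 -0.0031] norm 0.105 q6 -1.19
```

```bash
cat > cap.py <<'E'
from h import *
p,d,m=snap('wrist'); X=cloud(d,m); hsv=cv2.cvtColor(p,cv2.COLOR_RGB2HSV)
k=(hsv[...,0]>22)&(hsv[...,0]<35)&(hsv[...,1]>120)&(np.hypot(X[...,0]-.454,X[...,1]+.328)<.04)&(X[...,2]>.075)
P=X[k]; print(k.sum(),P.mean(0).round(4),'ztop',np.percentile(P[:,2],[50,90]).round(4),cv2.minEnclosingCircle(P[:,:2].astype(np.float32)))
E
python3 cap.py
```

```text
1748 [ 0.4526 -0.3256  0.105 ] ztop [0.1055 0.1063] ((0.45343902707099915, -0.32881078124046326), 0.0223234836012125)
```

Emit:
arm_command:
  series:
    - [-0.03,-0.027,0,0,0,0,0]
    - [-0.055,-0.05,0,0,0,0,0]
    - [-0.078,-0.07,0.02,0,0,0,0]
    - [-0.078,-0.07,0.05,0,0,0,0]
    - [-0.078,-0.07,0.08,0,0,0,0]

```text
time_s: 10.35
eef_pos: [0.4551, -0.3273, 0.22]
eef_rot: [0.001, 0.502, 0.865, -0.0]
wrist_force: [0.1, 0.3, -0.5]
opening: -0.002
```

```bash
python3 to.py .454 -.3282 .185
```

```text
t 10.35 pos [ 0.4551 -0.3273  0.22  ] jaw deg 29.72 z [ 0.0019 -0.002  -1.    ] F [ 0.08  0.27 -0.5 ] open -0.002
tool shift [-0.0001 -0.0014  0.035 ] norm 0.035 q6 -1.35
```

Emit:
arm_command:
  series:
    - [0,-0.001,0.012,0,0,0,0]
    - [0,-0.001,0.024,0,0,0,0]
    - [0,-0.001,0.034,0,0,0,0]
    - [0,-0.001,0.038,0,0,0,0]
    - [0,-0.001,0.038,0,0,0,0]

```text
time_s: 10.85
eef_pos: [0.4543, -0.3263, 0.1816]
eef_rot: [0.0, 0.501, 0.865, -0.0]
wrist_force: [0.9, 0.1, -0.2]
opening: -0.002
```

Emit:
arm_command:
  series:
    - [0,0,0.002,0,0,0,0]
    - [0,0,0.004,0,0,0,0]
    - [0,0,0.006,0,0,0,0]
    - [0,0,0.008,0,0,0,0]
    - [0,0,0.008,0,0,0,0]

```text
time_s: 11.35
eef_pos: [0.4545, -0.3267, 0.1738]
eef_rot: [0.001, 0.501, 0.865, -0.0]
wrist_force: [0.6, 0.2, 5.0]
opening: -0.002
```

```bash
python3 to.py .454 -.3282 .166; python3 cap.py
```

```text
t 11.35 pos [ 0.4545 -0.3267  0.1738] jaw deg 29.83 z [ 1.e-03 -9.e-04 -1.e+00] F [0.65 0.16 4.97] open -0.002
tool shift [-0.001  -0.0011  0.0078] norm 0.008 q6 -1.36
3013 [ 0.4461 -0.3209  0.1015] ztop [0.1016 0.1025] ((0.45318320393562317, -0.3287885785102844), 0.022028664126992226)
```

Travel is about 4 mm: tip geometry gives 4.2, the camera 3.9, and 5 N fits. Going on by 7 mm, then I'll check.

Emit:
arm_command:
  series:
    - [0,0,0.002,0,0,0,0]
    - [0,0,0.004,0,0,0,0]
    - [0,0,0.006,0,0,0,0]
    - [0,0,0.007,0,0,0,0]
    - [0,0,0.007,0,0,0,0]

```text
time_s: 11.9
eef_pos: [0.4544, -0.3267, 0.1667]
eef_rot: [0.001, 0.501, 0.865, -0.0]
wrist_force: [1.2, -0.3, 6.5]
opening: 0.003
```

```bash
python3 to.py .454 -.3282 .166; python3 cap.py; python3 - <<'E'
from h import *
p,d,m=snap('side'); save('s4.png',cv2.resize(p[235:325,280:370],None,fx=6,fy=6,interpolation=2))
E
```

```text
t 11.9 pos [ 0.4544 -0.3267  0.1667] jaw deg 29.83 z [ 9.e-04 -8.e-04 -1.e+00] F [ 1.23 -0.35  6.49] open 0.003
tool shift [-0.001  -0.0011  0.0007] norm 0.002 q6 -1.36
3015 [ 0.4461 -0.3209  0.0944] ztop [0.0946 0.0955] ((0.4530874192714691, -0.32877519726753235), 0.021873533725738525)
```

View pics/s4.png

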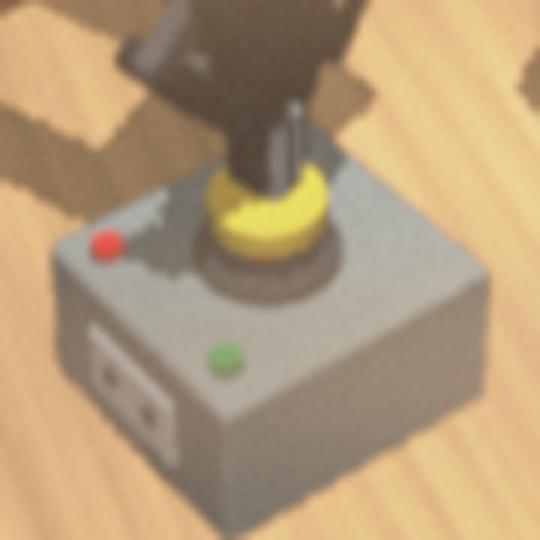

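The tip is on the cap (265,205), with a thin reddish rim above the collar and no green. Both measures give about 11 mm, so I add the last 0.8 mm.

Emit:
arm_command:
  series:
    - [0,0,0.0004,0,0,0,0]
    - [0,0,0.0008,0,0,0,0]
    - [0,0,0.0008,0,0,0,0]
    - [0,0,0.0008,0,0,0,0]
    - [0,0,0.0008,0,0,0,0]

```text
time_s: 12.5
eef_pos: [0.4545, -0.3267, 0.1661]
eef_rot: [0.001, 0.501, 0.865, -0.0]
wrist_force: [0.9, 0.3, 7.7]
opening: -0.002
```

```bash
python3 to.py .454 -.3282 .166; python3 cap.py; python3 - <<'E'
from h import *
p,d,m=snap('top'); X=cloud(d,m); Z=X[...,2]; k=(np.hypot(X[...,0]-.576,X[...,1]-.225)<.05)&(Z>.15)&(Z<.17); P=X[k]
print('beaker rim',k.sum(),P.mean(0),cv2.minEnclosingCircle(P[:,:2].astype(np.float32)))
E
python3 -c "
from bench import ctrl
print(ctrl.get_obs()['wrist_force'])"
```

```text
t 12.5 pos [ 0.4545 -0.3267  0.1661] jaw deg 29.84 z [ 1.e-03 -9.e-04 -1.e+00] F [0.86 0.25 7.68] open -0.002
tool shift [-0.001  -0.0012  0.0001] norm 0.002 q6 -1.36
3018 [ 0.4461 -0.3209  0.0937] ztop [0.0939 0.0948] ((0.45291784405708313, -0.32887959480285645), 0.02191830240190029)
beaker rim 85 [0.57785075 0.22776433 0.15749323] ((0.5772715210914612, 0.22749634087085724), 0.030117956921458244)
[0.96506273 0.44846019 7.28150908]
```

Travel is 11.6–11.9 mm with 7.3–7.7 N on the tip, and the beaker is standing in the circle. Handing in.

```bash
python3 -c "
from bench import ctrl
print(ctrl.hand_in())"
```

```text
the job is handed in; nothing more can be done
None
```

The steel beaker stands upright and released on the glass plate. The arm is holding the grey box's yellow plunger half-way down with closed fingertips. I handed the job in at about 12.6 s.

- **Beaker:** the last top view put its rim centre about 3 mm from the circle's centre at the right height, so its foot lies well inside the white circle.
- **Plunger:** the tip height gives 11.9 mm of travel and the wrist camera 11.6 mm. The force of 7.3–7.7 N matches the 7.5 N half-way value. The side picture, taken about 0.8 mm earlier, showed no green on the stem, only a thin reddish rim.
- **Other things:** the arm touched none of them, as far as the readings and pictures show. I did not re-measure the bystanders' positions at the end. No check failed.

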